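# Load the yoghurt maker, snap its hoods shut and set the sunken timer

## Robot

A 7-joint arm with a two-finger parallel gripper is mounted at the origin on the work surface. World frame = base frame: x ahead of the robot, y to its left, z up, the work surface at z = 0. Lengths are in m, angles in rad, forces in N, time in s.
With the tool pointing down it reaches from about 0.4 to 0.9 m from the base axis. Payload 5.5 kg.
Tool frame: the origin (TCP) lies on the centre line of the jaws, within the pads' length; the fingertips stand 14 mm ahead of it and the grasp point (between the pads) lies 5 mm behind it; z points along the fingers, y is the line along which they close (so a half turn about z gives the same grasp; the last joint's range is limited). The gripper opens to 85 mm and grips with 20 to 120 N. Pads are 22 mm wide; open, the fingers measure 114 mm over their backs; the gripper's body (76 mm by 85 mm) begins 54 mm behind the grasp point. The pads swing forward as they close: fully open they stand 13 mm farther back than shut.
Start: joints at [-0.841, 0.501, -0.427, 1.55, 0.221, 1.138, -0.21], TCP at [0.292, 0.58, 0.245] pointing down, gripper open.
Joint ranges: [-2.88, 2.88], [-0.31, 2.03], [-1.54, 1.56], [0.2, 2.42], [-1.41, 4.55], [0.19, 2.02], [-2.57, 2.57]. Speed limits (rad/s): [2.57, 2.57, 3.14, 3.14, 3.14, 3.14, 3.14].

## Interface

Orientations are given as a unit quaternion [w, x, y, z].
In Python, from plant import manip gives the robot as it stands.
- The arm moves only by the tool nudge_tcp, called after "Request:" by a JSON object that holds its "fn" and its "kwargs", one argument or row to a line. Schema: {"type":"object","properties":{"segments":{"type":"string"},"only":{"type":"string"},"quiet":{"type":"boolean"},"lines":{"type":"string"}},"required":["segments"],"additionalProperties":false}. segments is a string of 1 to 20 rows, one to a line, with the numbers parted by commas; each row has 7 numbers: a rotation vector rx, ry, rz in rad, then dx, dy, dz in m, then the finger opening in m; each row is the pose to reach, as a shift and turn from the pose commanded when the call began, along the tool's axes at that moment; what a row does not reach only later rows make up. A row lasts 1/8 s, in which the tool goes at most 0.0625 m and 0.188 rad, less where a joint would pass 70% of its speed; a pose out of reach is approached as far as the arm can. The fingers move at their own pace and stop on an object; the grip force is fixed at half the most. Time passes only in rows, so rows that do not move let the fingers close. The tool returns the time, the measured TCP pose, the force, the opening and the grip force at its end. only (a regular expression) keeps the lines of the reply that match it, lines (a string "A,B") keeps lines A to B, and quiet returns only ok. Input that does not fit is refused with a message, and nothing moves.
- manip.observe(): the state, without advancing time (a new reading comes with each control period).
- manip.camera(name): name is "scene" or "top" or "wrist"; returns a dict with "img" (400x640x3 uint8, red, green, blue), "fov_y" (degrees; the focal length in pixels is half the picture's height over the tangent of half this angle, whatever the lens; pixels are square), "cx", "cy" (the principal point, pixels), "R" (3x3) and "t" (3): a world point X has camera coordinates R X + t. Camera axes: x right, y down, z forward; pixel columns grow to the right and rows downward; lengths in m; the calibration is good to about 2 mm. The wrist camera is an equidistant fisheye: a pixel r from the principal point sees the ray r / f radians off the axis. A picture is of the moment at which its call begins. There is no depth.
- manip.close_job(): hands the job in; it is judged then, once.
The state is a dict: "time_s": time; "joint_pos": joint angles; "joint_vel": joint speeds; "tau": joint torques, N m; "eef_pos": TCP position; "tcp_rot": TCP orientation; "contact_force": force on the tool from outside, world axes, zero at the start; "ft_torque": the same for the moment, N m; "grip_width": finger opening in m; "gripper_force": force on a finger pad.
Only numpy, scipy, OpenCV 4.12 (cv2) and the standard library are available. Lean on these libraries where they do the work, as an engineer would, in place of code of your own. Each camera call takes 0.05 s, during which the arm holds its last target. There are 200 camera calls.

## Task

Start a batch of yoghurt: stand every blue-capped pot that is on the counter upright in a pocket of the yoghurt maker, one pot to a pocket, any pockets. When all are in, press both hoods down until their catches hold them shut, and only then reach into the well and turn the timer dial until its white pointer points at the orange mark on the ring. Leave everything else on the counter where it stands.

Things in the scene. Friction and masses are not known exactly. Their poses are not given: they have to be found in the camera images.
- maker: cream yoghurt maker fixed to the counter (varies in place and yaw), 160 (x) x 332 (y) mm. Origin at counter level under the middle of its six-pocket part; own z up, own -x is the front (robot side at yaw 0). The pocket part takes own y -107 to +107 mm, the control block +107 to +225 mm (top 92 mm high).
- bed (a point): own origin plus 10 mm: middle of the pocket part at the height of the pocket floors. Six pockets, centres at own x = -42 (front bay) and +42 mm (rear bay), own y = -68, 0, +68 mm, each 60 (x) by 64 (y) mm. Outer walls and centre rib are 58 mm high over the counter, dividers within a bay 30 mm. Steel catch posts on the rib at own y = +-34 mm, up to 76 mm high, 12 x 22 mm
- cover_front (a joint): hinge of the blue-grey hood over the front bay, rad: 0 shut, grows as it opens outward (frontwards), 1.75 fully open. Stays where left (light friction). Coming down it stops on a sprung catch at about 0.15; a push of 5 to 10 N near its free edge takes it past the catch (below 0.06), where it stays held shut
- cover_front_hinge (a point): point on that hood's hinge line at mid-length, own x = -77 mm of the maker, 58 mm above the counter. Hinge line along the maker's y. The hood is 206 mm long (y), reaches 68 mm from the hinge towards the rear of the maker and its flat outer top lies 34 mm above the hinge line when shut (92 mm over the counter)
- cover_front_pad (a point): middle of the orange press pad on the hood's outer top face, 52 mm from the hinge line along the hood and 34 mm out from it; moves with the hood
- cover_rear (a joint): hinge of the blue-grey hood over the rear bay, rad: 0 shut, grows as it opens outward (rearwards), 1.75 fully open. Stays where left (light friction). Coming down it stops on a sprung catch at about 0.15; a push of 5 to 10 N near its free edge takes it past the catch (below 0.06), where it stays held shut
- cover_rear_hinge (a point): point on that hood's hinge line at mid-length, own x = +77 mm of the maker, 58 mm above the counter. Hinge line along the maker's y. The hood is 206 mm long (y), reaches 68 mm from the hinge towards the front of the maker and its flat outer top lies 34 mm above the hinge line when shut (92 mm over the counter)
- cover_rear_pad (a point): middle of the orange press pad on the hood's outer top face, 52 mm from the hinge line along the hood and 34 mm out from it; moves with the hood
- dial (a joint): timer dial, in a round well 92 mm across and 50 mm deep in the control block, centred at the maker's own (0, +166) mm, well floor 42 mm above the counter. Rad, grows as it is turned clockwise seen from above; range 0 to 3.2; stays where left (friction about 0.03 N m)
- dial_grip (a point): on the dial's vertical axis at grip height, 37 mm above the well's floor (79 mm above the counter). The dial is black with a bar grip 42 mm long, 14 mm wide, 32 mm high, its top 6 mm below the block's top; a disc 34 mm in radius and 6 mm high, and on it a disc 22 mm in radius and 8 mm high, lie under the bar
- dial_pointer (a point): point 52 mm out from the dial's axis, along the bar, on the side of the white pointer stripe on the bar's top (over the rim of the well); turns with the dial
- bezel_mark (a point): orange mark on the steel ring (96 to 114 mm across) round the mouth of the well, 52 mm from the dial's axis, 97 mm above the counter; the setting wanted
- pot1: white stoneware yoghurt pot with a blue cap: body 52 mm across and 44 mm tall, then a neck and a cap 38 mm across from 48 to 74 mm, about 0.13 to 0.25 kg, round about its own z (up). Origin at the centre of its underside. May be absent
- pot2: white stoneware yoghurt pot with a blue cap: body 52 mm across and 44 mm tall, then a neck and a cap 38 mm across from 48 to 74 mm, about 0.13 to 0.25 kg, round about its own z (up). Origin at the centre of its underside. May be absent
- pot3: white stoneware yoghurt pot with a blue cap: body 52 mm across and 44 mm tall, then a neck and a cap 38 mm across from 48 to 74 mm, about 0.13 to 0.25 kg, round about its own z (up). Origin at the centre of its underside. May be absent
- pot4: white stoneware yoghurt pot with a blue cap: body 52 mm across and 44 mm tall, then a neck and a cap 38 mm across from 48 to 74 mm, about 0.13 to 0.25 kg, round about its own z (up). Origin at the centre of its underside. May be absent
- pot5: white stoneware yoghurt pot with a blue cap: body 52 mm across and 44 mm tall, then a neck and a cap 38 mm across from 48 to 74 mm, about 0.13 to 0.25 kg, round about its own z (up). Origin at the centre of its underside. May be absent
- pot6: white stoneware yoghurt pot with a blue cap: body 52 mm across and 44 mm tall, then a neck and a cap 38 mm across from 48 to 74 mm, about 0.13 to 0.25 kg, round about its own z (up). Origin at the centre of its underside. May be absent
- ramekin: small terracotta cup, 64 mm across, 38 mm tall; a bystander. Origin at the centre of its underside
- mug: red mug with a handle, 80 mm across, 90 mm tall; a bystander. Origin at the centre of its underside
- oil: green oil bottle, 64 mm across, 220 mm tall; a bystander. Origin at the centre of its underside
- wood_spoon: wooden spoon lying down, 200 mm long; a bystander. Origin at the centre of its underside
- fruit_bowl: blue bowl, 170 mm across, 70 mm tall; a bystander. Origin at the centre of its underside
- sugar: cream sugar tin, 90 mm across, 110 mm tall; a bystander. Origin at the centre of its underside

How it is judged:
On the way, in this order (a step that is already met when the one before it is completed fails the run):
1. every pot stands down in a pocket of the maker (x of pot1 in the frame of maker between -0.07 and 0.07 m and y of pot1 in the frame of maker between -0.1 and 0.1 m and z of each of pot1, pot2, pot3, pot4, pot5, pot6 in the frame of maker below 0.014 m and angle between each of pot1, pot2, pot3, pot4, pot5, pot6's own z axis and vertical below 0.15 rad and x of pot2 in the frame of maker between -0.07 and 0.07 m and y of pot2 in the frame of maker between -0.1 and 0.1 m and x of pot3 in the frame of maker between -0.07 and 0.07 m and y of pot3 in the frame of maker between -0.1 and 0.1 m and x of pot4 in the frame of maker between -0.07 and 0.07 m and y of pot4 in the frame of maker between -0.1 and 0.1 m and x of pot5 in the frame of maker between -0.07 and 0.07 m and y of pot5 in the frame of maker between -0.1 and 0.1 m and x of pot6 in the frame of maker between -0.07 and 0.07 m and y of pot6 in the frame of maker between -0.1 and 0.1 m), for 0.2 s.
2. both hoods are pressed shut past their catches (all of step 1 and value of joint each of cover_front, cover_rear below 0.06 rad), for 0.2 s.
3. the dial's pointer points at the orange mark (value of joint each of cover_front, cover_rear below 0.06 rad and horizontal distance between dial_pointer and bezel_mark below 0.009 m), for 0.2 s.
At the end, for the whole second after the job is handed in: Every pot present stands upright (within 0.15 rad) on a pocket floor of the maker (within 4 mm) and at rest, both hood joints read below 0.06 rad, and the pointer point lies within 9 mm (10 degrees) of the orange mark (all of step 1 and all of step 3 and linear speed of each of pot1, pot2, pot3, pot4, pot5, pot6 below 0.02 m/s); the robot touches nothing.
It fails at once if a bystander is pushed more than 50 mm from its place (distance of any of ramekin, mug, oil, wood_spoon, fruit_bowl, sugar from where it was at the start of the episode above 0.05 m).
Of pot1, pot2, pot3, pot4, pot5, pot6 only 4 to 6 are there at a start; the rules pass over those that are not, and their reading is None.
At some moment in a run one of pot1, pot2, pot3, pot4, pot5, pot6 may be knocked a few centimetres aside while the robot is not near it.
It also fails if it takes over 210 s, if anything falls off the work surface, if the arm or the gripper's body presses on something with over 40 N, if the wrist force passes 120 N, or if a joint passes its speed limit or range.

## Working session

There is one attempt and no reset: what is moved stays moved. The work goes in short steps, Python scripts to look and compute and a tool call to move; the robot and the scene stay as the last step left them, time stands still between calls to the robot, and variables do not carry over. Pictures are saved under pics/ and viewed, at most 14 in all, crops included, and the job is handed in when it is done.

```bash
ls; mkdir -p pics
```

Run:
```python
from plant import manip
import cv2
o=manip.observe();print(o['time_s'],o['eef_pos'],o['tcp_rot'],o['grip_width'])
for n in('scene','top'):
    c=manip.camera(n);cv2.imwrite(f'pics/{n}0.png',c['img'][:,:,::-1]);print(n,c['fov_y'],c['cx'],c['cy'],c['R'],c['t'])
```

```text
pics
plant.py
0.0 [0.29224198 0.57984194 0.24425239] [-2.62331943e-04  2.31243055e-01  9.72895515e-01 -9.47692613e-04] 0.08511137085483104
scene 54.16151857306334 319.5803628119427 196.60902781504566 [[-0.31089436  0.95042029 -0.00677967]
 [ 0.67167922  0.21465669 -0.70906243]
 [-0.67245202 -0.22499727 -0.70511312]] [ 0.27027671 -0.28785868  1.67608039]
top 53.69335292709713 319.0371497922273 193.6007226788075 [[-0.11787755 -0.99301256 -0.00556177]
 [-0.97131302  0.11646292 -0.20733406]
 [ 0.20653307 -0.01903781 -0.97825439]] [-0.05017755  0.58160552  1.05666919]
```
View pics/scene0.png

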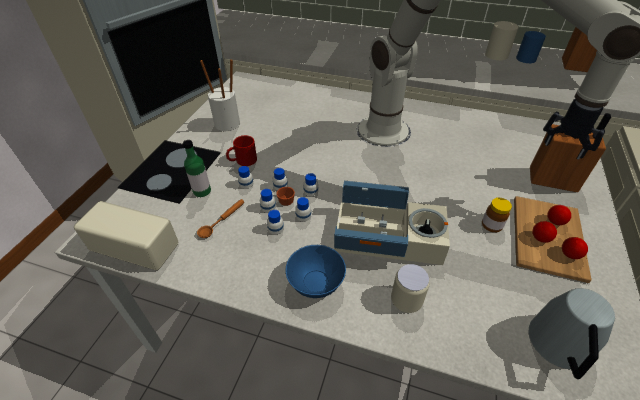

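View pics/top0.png

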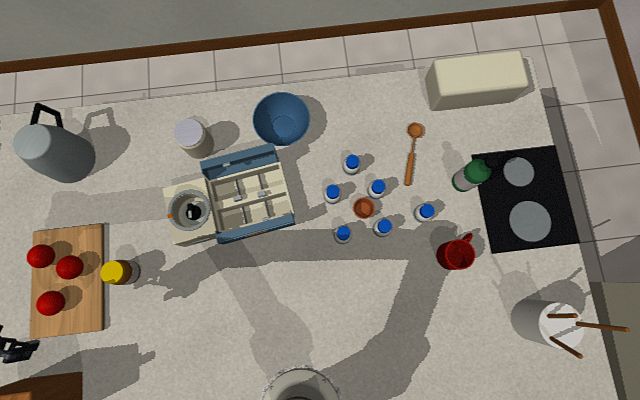

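The views show six blue-capped pots. In top they are at about (352,162), (333,193), (377,187), (344,233), (384,227) and (426,211). The maker has both hoods open, its dial is at (189,211), and the orange mark is near (168,215). Next I'll triangulate the caps and zoom in on the maker.

Create h.py:
```python
from plant import manip
import numpy as np, cv2, itertools
from scipy.spatial.transform import Rotation as Rn
def cam(n):
    c=manip.camera(n); c['f']=200/np.tan(np.radians(c['fov_y'])/2); c['R']=np.array(c['R']);c['t']=np.array(c['t']);c['n']=n; return c
def ray(c,p):
    d=np.array([(p[0]-c['cx'])/c['f'],(p[1]-c['cy'])/c['f'],1.])
    if c['n']=='wrist':
        v=d[:2]*1;r=np.hypot(*v); d=np.array([*(v/max(r,1e-9)*np.sin(r)),np.cos(r)])
    d=c['R'].T@d; return -c['R'].T@c['t'], d/np.linalg.norm(d)
def proj(c,X):
    x=np.atleast_2d(X)@c['R'].T+c['t']
    if c['n']=='wrist':
        r=np.hypot(x[:,0],x[:,1]);k=np.arctan2(r,x[:,2])/np.maximum(r,1e-9)
    else:k=1/x[:,2]
    return np.c_[c['cx']+c['f']*x[:,0]*k,c['cy']+c['f']*x[:,1]*k]
def atz(c,p,z):
    o,d=ray(c,p);return o+d*(z-o[2])/d[2]
def tri(rs):
    A=0;b=0
    for o,d in rs:
        P=np.eye(3)-np.outer(d,d);A=A+P;b=b+P@o
    X=np.linalg.solve(A,b);return X,max(np.linalg.norm((np.eye(3)-np.outer(d,d))@(X-o)) for o,d in rs)
def caps(c,amin=40,amax=700):
    h=cv2.cvtColor(c['img'],cv2.COLOR_RGB2HSV)
    m=cv2.inRange(h,(107,170,70),(125,255,255))
    n,l,s,ce=cv2.connectedComponentsWithStats(m)
    return [(ce[i],s[i,4]) for i in range(1,n) if amin<s[i,4]<amax]
def tool(X,yaw=None):
    """offset from present pose to world X in tool axes"""
    o=manip.observe();R=Rn.from_quat(np.roll(o['tcp_rot'],-1));return R.inv().apply(np.array(X)-o['eef_pos'])
```

Run:
```python
from h import *
S=cam('scene');T=cam('top')
a=caps(S);b=caps(T)
print([(np.round(p),n) for p,n in a]);print([(np.round(p),n) for p,n in b])
for p,_ in b:
    best=min((tri([ray(S,q),ray(T,p)])+(q,) for q,_ in a),key=lambda r:r[1]+abs(r[0][2]-.06));print(np.round(p),best[0].round(4),round(best[1],4))
i=cv2.resize(S['img'][170:270,325:460],None,fx=5.9,fy=5.9,interpolation=cv2.INTER_CUBIC)
cv2.imwrite('pics/smk.png',i[:,:,::-1])
i=cv2.resize(T['img'][140:250,155:305],None,fx=5.3,fy=5.3,interpolation=cv2.INTER_CUBIC)
cv2.imwrite('pics/tmk.png',i[:,:,::-1])
```

```text
[(array([244., 171.]), np.int32(101)), (array([279., 173.]), np.int32(97)), (array([310., 179.]), np.int32(94)), (array([266., 195.]), np.int32(113)), (array([303., 203.]), np.int32(110)), (array([274., 216.]), np.int32(124))]
[(array([352., 161.]), np.int32(133)), (array([378., 186.]), np.int32(135)), (array([332., 191.]), np.int32(131)), (array([426., 211.]), np.int32(149)), (array([384., 226.]), np.int32(144)), (array([343., 233.]), np.int32(136))]
[352. 161.] [ 0.6545 -0.2236  0.06  ] 0.001
[378. 186.] [ 0.573  -0.2862  0.0602] 0.0012
[332. 191.] [ 0.5737 -0.156   0.0599] 0.0011
[426. 211.] [ 0.4876 -0.4111  0.0599] 0.0007
[384. 226.] [ 0.4597 -0.2868  0.0595] 0.001
[343. 233.] [ 0.4539 -0.1705  0.0599] 0.0015
```

View pics/smk.png

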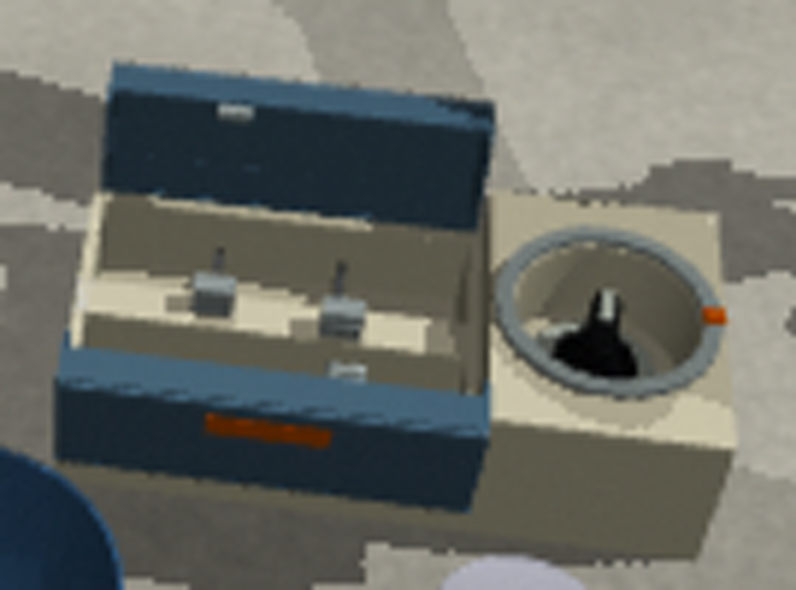

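View pics/tmk.png

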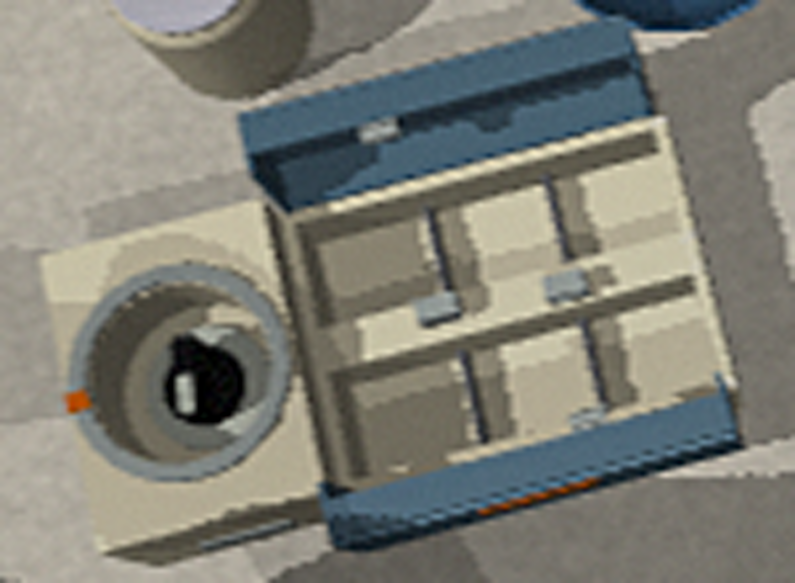

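Create fit.py:
```python
from h import *
from scipy.optimize import least_squares
S=cam('scene');T=cam('top')
s_=lambda p:((p[0]+.5)/5.9-.5+325,(p[1]+.5)/5.9-.5+170)
t_=lambda p:((p[0]+.5)/5.3-.5+155,(p[1]+.5)/5.3-.5+140)
P={'bf':((-.08,.225,.092),(718,213),(100,552)),'br':((.08,.225,.092),(735,445),(42,256)),
'p-':((0,-.034,.076),(213,279),(566,280)),'p+':((0,.034,.076),(342,304),(438,303)),'ring':((0,.166,.095),(608,312),(180,372))}
for k,(o,a,b) in P.items():
    X,e=tri([ray(S,s_(a)),ray(T,t_(b))]);print(k,X.round(4),round(e,4),'z want',o[2])
def W(q,o):
    c,s=np.cos(q[2]),np.sin(q[2]);o=np.array(o);return np.array([q[0]+c*o[0]-s*o[1],q[1]+s*o[0]+c*o[1],o[2]])
def res(q):
    return np.concatenate([np.r_[(proj(S,W(q,o))[0]-s_(a)),(proj(T,W(q,o))[0]-t_(b))] for o,a,b in P.values()])
r=least_squares(res,[.6,.1,.2],loss='soft_l1');q=r.x;print(q,res(q).round(1).reshape(-1,4))
m,e=tri([ray(S,s_((713,316))),ray(T,t_((78,402)))]);print('mark',m,e)
D=W(q,(0,.166,.079));print('dial',D,'mark dist',np.linalg.norm((m-D)[:2]),'ang',np.degrees(np.arctan2(*(m-D)[1::-1])))
g,e=tri([ray(S,s_((608,303))),ray(T,t_((186,393)))]);print('stripe',g,e,'ang',np.degrees(np.arctan2(*(g-D)[1::-1])),np.linalg.norm((g-D)[:2]))
for x in(-.042,.042):
    for y in(-.068,0,.068):print(x,y,W(q,(x,y,.01)).round(4))
for n,o in(('ridge f',(-.111,0,.11)),('hinge r',(.077,0,.058))):print(n,W(q,o).round(4))
```

```bash
python3 fit.py
```

Run:
```python
from h import *
R=Rn.from_quat(np.roll(manip.observe()['tcp_rot'],-1)).as_matrix();print(R.round(3))
```

```text
bf [0.4749 0.2881 0.0905] 0.0019 z want 0.092
br [0.6323 0.3106 0.0921] 0.0014 z want 0.092
p- [0.5903 0.0422 0.0772] 0.0013 z want 0.076
p+ [0.5862 0.1103 0.0764] 0.0013 z want 0.076
ring [0.5628 0.2422 0.0904] 0.0009 z want 0.095
[0.5871873  0.0764387  0.14699528] [[-0.8 -0.3 -0.6  0. ]
 [-0.5  0.4 -0.6 -0.3]
 [-0.4  0.7 -0.7 -0.4]
 [-0.3 -0.8 -0.3  1.6]
 [-0.5 -1.1 -0.3 -0.3]]
mark [0.55266173 0.29333391 0.09413765] 0.0004738967140064423
dial [0.56287387 0.2406485  0.079     ] mark dist 0.053666013847337546 ang 100.96974620342478
stripe [0.55229065 0.24144336 0.08573496] 0.0012065501321814507 ang 175.70481312793805 0.010613022565232067
-0.042 -0.068 [0.5556 0.003  0.01  ]
-0.042 0 [0.5456 0.0703 0.01  ]
-0.042 0.068 [0.5357 0.1376 0.01  ]
0.042 -0.068 [0.6387 0.0153 0.01  ]
0.042 0 [0.6287 0.0826 0.01  ]
0.042 0.068 [0.6188 0.1499 0.01  ]
ridge f [0.4774 0.0602 0.11  ]
hinge r [0.6634 0.0877 0.058 ]
[[-0.893  0.45  -0.   ]
 [ 0.45   0.893 -0.001]
 [ 0.    -0.001 -1.   ]]
```

Add to h.py:
```python
from scipy.optimize import least_squares
Q=np.array([0.5872,0.0764,0.147])
def W(o,q=Q):
    c,s=np.cos(q[2]),np.sin(q[2]);o=np.array(o,float);return np.array([q[0]+c*o[0]-s*o[1],q[1]+s*o[0]+c*o[1],o[2]])
def own(X,q=Q):
    c,s=np.cos(q[2]),np.sin(q[2]);d=np.array(X,float)-[q[0],q[1],0];return np.array([c*d[0]+s*d[1],-s*d[0]+c*d[1],d[2]])
a_=np.linspace(0,2*np.pi,40,endpoint=False)
def capcen(c,xyz):
    pts=np.concatenate([np.c_[xyz[0]+.019*np.cos(a_),xyz[1]+.019*np.sin(a_),0*a_+xyz[2]+h] for h in(.048,.074)])
    m=cv2.moments(cv2.convexHull(proj(c,pts).astype(np.float32)));return np.array([m['m10'],m['m01']])/m['m00']
def pots(verbose=False):
    S=cam('scene');T=cam('top');a=caps(S);b=caps(T);out=[]
    for p,_ in b:
        r=sorted(((tri([ray(S,q),ray(T,p)])+(q,)) for q,_ in a),key=lambda r:r[1]+abs(r[0][2]-.062))
        if not r or r[0][1]>.01 or not .04<r[0][0][2]<.1: print('unpaired',p,atz(T,p,.061).round(3));continue
        X,e,q=r[0]
        s=least_squares(lambda v:np.r_[capcen(S,v)-q,capcen(T,v)-p],[X[0],X[1],X[2]-.061]).x;out.append(s)
    return out
def rep(X):
    o=manip.observe();print('offset',tool(X).round(4),'eef',o['eef_pos'].round(4),'own',own(o['eef_pos']).round(4),'t',o['time_s'],'w',o['grip_width'])
```

```bash
python3 -c "
from h import *
for p in pots():print(p.round(4),own(p).round(4))"
```

```text
[ 0.6545 -0.2235 -0.0009] [ 0.0226 -0.3065 -0.0009]
[ 0.5727 -0.2863 -0.001 ] [-0.0675 -0.3567 -0.001 ]
[ 0.5737 -0.1559 -0.0006] [-0.0473 -0.2278 -0.0006]
[ 0.4875 -0.4111 -0.001 ] [-0.1701 -0.4676 -0.001 ]
[ 0.4595 -0.2868 -0.0013] [-0.1795 -0.3405 -0.0013]
[ 0.454  -0.1704 -0.0008] [-0.1679 -0.2247 -0.0008]
```

Request:
{"fn": "nudge_tcp", "kwargs": {
  "segments": "0,0,-0.613,-0.482,-0.597,0,0.085\n0,0,-0.613,-0.482,-0.597,0,0.06\n0,0,-0.613,-0.482,-0.597,0,0.06\n0,0,-0.613,-0.482,-0.597,0,0.06\n0,0,-0.613,-0.482,-0.597,0,0.06\n0,0,-0.613,-0.482,-0.597,0,0.06\n0,0,-0.613,-0.482,-0.597,0,0.06\n0,0,-0.613,-0.482,-0.597,0,0.06\n0,0,-0.613,-0.482,-0.597,0,0.06\n0,0,-0.613,-0.482,-0.597,0,0.06\n0,0,-0.613,-0.482,-0.597,0,0.06\n0,0,-0.613,-0.482,-0.597,0,0.06\n0,0,-0.613,-0.482,-0.597,0,0.06\n0,0,-0.613,-0.482,-0.597,0,0.06\n0,0,-0.613,-0.482,-0.597,0,0.06\n0,0,-0.613,-0.482,-0.597,0,0.06"
}}

```text
time_s: 2.4
eef_pos: [0.4543, -0.1679, 0.2454]
tcp_rot: [0.0, -0.074, 0.997, 0.0]
contact_force: [-0.4, 0.6, 0.4]
grip_width: 0.0599
gripper_force: 0.0
```

Run:
```python
from h import *
w=cam('wrist');cv2.imwrite('pics/w1.png',w['img'][:,:,::-1])
rep([.4539,-.1705,.066]);print(w['f'],w['R'],w['t'])
print(caps(w,100,6000))
```

```text
offset [ 0.0008 -0.0024  0.1794] eef [ 0.4543 -0.1681  0.2454] own [-0.1672 -0.2224  0.2454] t 2.45 w 0.05985411671786108
309.70691628693146 [[-1.48613460e-01  9.88895360e-01  8.05298986e-05]
 [ 9.36539551e-01  1.40719162e-01  3.21079098e-01]
 [ 3.17502298e-01  4.77920952e-02 -9.47052378e-01]] [ 0.23374399 -0.44393561  0.24320266]
[(array([203.7665996 , 166.70724346]), np.int32(994)), (array([311.33267717, 176.33562992]), np.int32(1016)), (array([112.3060686 , 177.56200528]), np.int32(758)), (array([202.87612903, 257.74064516]), np.int32(775)), (array([309.47189542, 275.64444444]), np.int32(765)), (array([254.68601583, 318.08443272]), np.int32(379))]
```

View pics/w1.png

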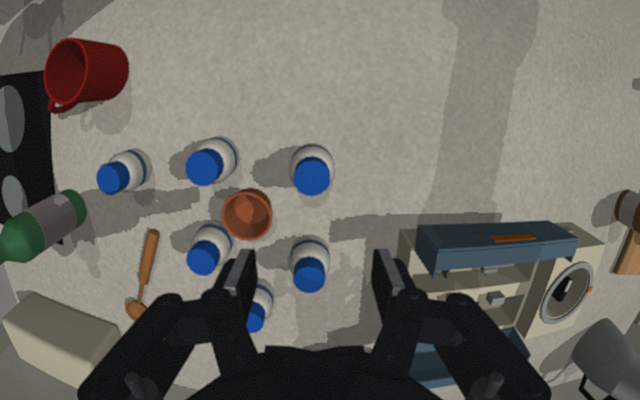

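The wrist view shows all six pots. The target pot's cap is at (311,176) and the maker is on the right. I'll check the positions against this third view, then descend on the first pot.

Run:
```python
from h import *
w=cam('wrist');c=[p for p,_ in caps(w,100,6000)]
for X in pots():
    pr=capcen(w,X);q=min(c,key=lambda k:np.linalg.norm(k-pr));o,d=ray(w,q);t,_=ray(w,pr)[1],0
    print(X.round(3),pr.round(1),q.round(1),'shift at cap',(atz(w,q,.061)-atz(w,pr,.061)).round(4))
```

```text
[ 0.66  -0.224  0.005] [249.  322.1] [254.8 318.1] shift at cap [-0.0091  0.0075  0.    ]
[ 0.487 -0.411 -0.001] [112.3 176.5] [112.6 177.5] shift at cap [0.0012 0.0004 0.    ]
```

Request:
{"fn": "nudge_tcp", "kwargs": {
  "segments": "0,0,0,0.001,-0.002,0.06,0.06\n0,0,0,0.001,-0.002,0.12,0.06\n0,0,0,0.001,-0.002,0.179,0.06\n0,0,0,0.001,-0.002,0.179,0.06\n0,0,0,0.001,-0.002,0.179,0.03\n0,0,0,0.001,-0.002,0.179,0.03\n0,0,0,0.001,-0.002,0.179,0.03\n0,0,0,0.001,-0.002,0.179,0.03"
}}

```text
time_s: 3.6
eef_pos: [0.4557, -0.1723, 0.0689]
tcp_rot: [0.002, -0.073, 0.997, -0.001]
contact_force: [-1.6, 0.6, 9.3]
grip_width: 0.0359
gripper_force: 61.0
```

```bash
python3 -c "
from h import *
rep([.454,-.1704,.066])"
```

```text
offset [0.0014 0.0022 0.0028] eef [ 0.4557 -0.1723  0.0689] own [-0.1665 -0.2268  0.0689] t 3.6 w 0.035876530686865145
```

Request:
{"fn": "nudge_tcp", "kwargs": {
  "segments": "0,0,0,0,0,-0.06,0.03\n0,0,0,0,0,-0.12,0.03\n0,0,0,-0.03,0.05,-0.165,0.03\n0,0,0,-0.208,0.295,-0.165,0.03\n0,0,0,-0.208,0.295,-0.165,0.03\n0,0,0,-0.208,0.295,-0.165,0.03\n0,0,0,-0.208,0.295,-0.165,0.03\n0,0,0,-0.208,0.295,-0.165,0.03\n0,0,0,-0.208,0.295,-0.165,0.03\n0,0,0,-0.208,0.295,-0.165,0.03\n0,0,0,-0.208,0.295,-0.165,0.03"
}}

```text
time_s: 4.97
eef_pos: [0.6162, 0.1482, 0.2317]
tcp_rot: [0.0, -0.072, 0.997, -0.001]
contact_force: [0.7, -0.5, -1.3]
grip_width: 0.036
gripper_force: 60.7
```

Run:
```python
from h import *
rep(W([.042,.068,.082]))
w=cam('wrist');cv2.imwrite('pics/w2.png',w['img'][:,:,::-1])
for p in pots():print(p.round(4),own(p).round(4))
```

```text
offset [-0.0028  0.0014  0.1497] eef [0.6162 0.1482 0.2317] own [0.0392 0.0668 0.2317] t 4.975 w 0.03595540212477641
unpaired [206.68333333 176.925     ] [0.658 0.194 0.061]
[ 0.6546 -0.2237 -0.0012] [ 0.0227 -0.3068 -0.0012]
[ 0.5725 -0.2863 -0.0013] [-0.0677 -0.3567 -0.0013]
[ 0.5737 -0.1564 -0.0022] [-0.0474 -0.2283 -0.0022]
[ 0.4873 -0.4111 -0.0015] [-0.1703 -0.4676 -0.0015]
[ 0.4598 -0.2868 -0.002 ] [-0.1792 -0.3406 -0.002 ]
```

View pics/w2.png

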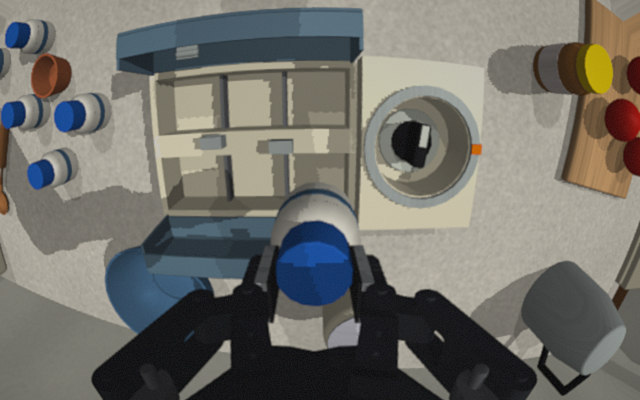

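The pot hangs straight in the jaws. The maker is clear in the wrist view: posts near (210,142) and (281,146), ring centre near (423,146), mark at (476,149). I'll use these to check the maker fit.

Run:
```python
from h import *
w=cam('wrist')
for n,o,m in(('p-',(0,-.034,.076),(210,142)),('p+',(0,.034,.076),(281,146)),('ring',(0,.166,.095),(423,146)),('blk f',(-.08,.225,.092),(485,66)),('blk r',(.08,.225,.092),(471,229))):
    print(n,proj(w,W(o))[0].round(1),m,'own of seen',own(atz(w,m,o[2])).round(4))
c=[q for q,a in caps(w,1500,20000)];print(c,[own(atz(w,q,.2317-.069+.067)).round(4) for q in c])
```

```text
p- [208.2 145.2] (210, 142) own of seen [-0.003  -0.0319  0.076 ]
p+ [278.  143.1] (281, 146) own of seen [0.0028 0.0367 0.076 ]
ring [424.  147.9] (423, 146) own of seen [-0.0017  0.1649  0.095 ]
blk f [483.3  67.1] (485, 66) own of seen [-0.0813  0.2269  0.092 ]
blk r [467.1 226.8] (471, 229) own of seen [0.0827 0.2304 0.092 ]
[array([315.49579302, 265.47370635])] [array([0.036 , 0.068 , 0.2297])]
```

Request:
{"fn": "nudge_tcp", "kwargs": {
  "segments": "0,0,0,-0.003,0.001,0.06,0.03\n0,0,0,-0.003,0.001,0.11,0.03\n0,0,0,-0.003,0.001,0.14,0.03\n0,0,0,-0.003,0.001,0.152,0.03\n0,0,0,-0.003,0.001,0.152,0.03"
}}

```text
time_s: 5.8
eef_pos: [0.6197, 0.152, 0.0799]
tcp_rot: [0.0, -0.073, 0.997, 0.0]
contact_force: [-0.1, -0.3, -1.1]
grip_width: 0.0362
gripper_force: 61.5
```

Request:
{"fn": "nudge_tcp", "kwargs": {
  "segments": "0,0,0,0,0,0,0.055\n0,0,0,0,0,0,0.055\n0,0,0,0,0,-0.05,0.055\n0,0,0,0,0,-0.11,0.055\n0,0,0,0.09,-0.298,-0.11,0.055\n0,0,0,0.09,-0.298,-0.11,0.055\n0,0,0,0.09,-0.298,-0.11,0.055\n0,0,0,0.09,-0.298,-0.11,0.055\n0,0,0,0.09,-0.298,-0.11,0.055\n0,0,0,0.09,-0.298,-0.11,0.055\n0,0,0,0.09,-0.298,-0.11,0.055"
}}

```text
time_s: 7.18
eef_pos: [0.5741, -0.1555, 0.1901]
tcp_rot: [0.001, -0.073, 0.997, 0.0]
contact_force: [-0.3, 0.9, -0.2]
grip_width: 0.0546
gripper_force: 0.0
```

Run:
```python
from h import *
P=pots()
for p in P:print(p.round(4),own(p).round(4))
rep(W([-.0474,-.2283,.07]))
```

```text
[0.6171 0.1522 0.0174] [0.0407 0.0706 0.0174]
[ 0.5726 -0.2863 -0.0012] [-0.0676 -0.3566 -0.0012]
[ 0.4875 -0.411  -0.0013] [-0.1701 -0.4675 -0.0013]
[ 0.4594 -0.2868 -0.0027] [-0.1796 -0.3406 -0.0027]
offset [ 0.0012 -0.0027  0.1198] eef [ 0.5744 -0.1537  0.1898] own [-0.0464 -0.2257  0.1898] t 7.275 w 0.054868292127507295
```

Request:
{"fn": "nudge_tcp", "kwargs": {
  "segments": "0,0,0,0.001,-0.002,0.06,0.055\n0,0,0,0.001,-0.002,0.119,0.055\n0,0,0,0.001,-0.002,0.119,0.055\n0,0,0,0.001,-0.002,0.119,0.03\n0,0,0,0.001,-0.002,0.119,0.03\n0,0,0,0.001,-0.002,0.119,0.03\n0,0,0,0.001,-0.002,0.119,0.03"
}}

```text
time_s: 8.15
eef_pos: [0.5744, -0.1584, 0.0724]
tcp_rot: [0.002, -0.073, 0.997, -0.001]
contact_force: [-1.1, 1.1, 6.3]
grip_width: 0.0358
gripper_force: 60.9
```

```bash
python3 -c "
from h import *
rep(W([.042,0,.24]))"
```

```text
offset [-0.0894  0.2303 -0.1676] eef [ 0.5744 -0.1584  0.0724] own [-0.0471 -0.2304  0.0724] t 8.15 w 0.0358485574511984
```

Request:
{"fn": "nudge_tcp", "kwargs": {
  "segments": "0,0,0,0,0,-0.06,0.03\n0,0,0,0,0,-0.12,0.03\n0,0,0,-0.02,0.04,-0.16,0.03\n0,0,0,-0.089,0.23,-0.165,0.03\n0,0,0,-0.089,0.23,-0.165,0.03\n0,0,0,-0.089,0.23,-0.165,0.03\n0,0,0,-0.089,0.23,-0.165,0.03\n0,0,0,-0.089,0.23,-0.165,0.03\n0,0,0,-0.089,0.23,-0.165,0.03"
}}

```text
time_s: 9.28
eef_pos: [0.6273, 0.0795, 0.2351]
tcp_rot: [-0.0, -0.072, 0.997, -0.001]
contact_force: [-0.5, -0.5, -0.8]
grip_width: 0.0357
gripper_force: 60.6
```

```bash
python3 -c "
from h import *
rep(W([.042,0,.083]))"
```

```text
offset [-0.002   0.0031  0.1521] eef [0.6273 0.0795 0.2351] own [ 0.0401 -0.0029  0.2351] t 9.275 w 0.03566455872222226
```

Request:
{"fn": "nudge_tcp", "kwargs": {
  "segments": "0,0,0,-0.002,0.001,0.06,0.03\n0,0,0,-0.002,0.001,0.11,0.03\n0,0,0,-0.002,0.001,0.14,0.03\n0,0,0,-0.002,0.001,0.152,0.03\n0,0,0,-0.002,0.001,0.152,0.03"
}}

```text
time_s: 9.9
eef_pos: [0.63, 0.0816, 0.0841]
tcp_rot: [0.0, -0.072, 0.997, -0.0]
contact_force: [-0.0, -0.2, -2.0]
grip_width: 0.0357
gripper_force: 60.6
```

```bash
python3 -c "
from h import *
rep(W([-.0676,-.3566,.073]))"
```

```text
offset [ 0.1095 -0.3558  0.0113] eef [0.63   0.0816 0.0841] own [ 0.0431 -0.0012  0.0841] t 9.9 w 0.0356741917007371
```

Request:
{"fn": "nudge_tcp", "kwargs": {
  "segments": "0,0,0,0,0,0.001,0.055\n0,0,0,0,0,0.001,0.055\n0,0,0,0,0,-0.05,0.055\n0,0,0,0,0,-0.1,0.055\n0,0,0,0.11,-0.355,-0.11,0.055\n0,0,0,0.11,-0.355,-0.11,0.055\n0,0,0,0.11,-0.355,-0.11,0.055\n0,0,0,0.11,-0.355,-0.11,0.055\n0,0,0,0.11,-0.355,-0.11,0.055\n0,0,0,0.11,-0.355,-0.11,0.055\n0,0,0,0.11,-0.355,-0.11,0.055\n0,0,0,0.11,-0.355,-0.11,0.055"
}}

```text
time_s: 11.4
eef_pos: [0.5722, -0.2834, 0.1935]
tcp_rot: [0.0, -0.073, 0.997, 0.0]
contact_force: [-0.1, -0.1, 0.0]
grip_width: 0.0549
gripper_force: 0.0
```

Run:
```python
from h import *
P=pots()
for p in P:print(p.round(4),own(p).round(4))
rep(W([-.0676,-.3566,.071]))
```

```text
[ 0.6545 -0.2235 -0.0013] [ 0.0226 -0.3065 -0.0013]
[0.6288 0.0825 0.0175] [ 0.0421 -0.0001  0.0175]
[0.6167 0.1524 0.0164] [0.0403 0.0708 0.0164]
[ 0.5738 -0.282   0.0006] [-0.0658 -0.3525  0.0006]
offset [ 0.0012 -0.0049  0.1225] eef [ 0.573  -0.2814  0.1935] own [-0.0665 -0.3519  0.1935] t 11.5 w 0.05539192631894059
```

Request:
{"fn": "nudge_tcp", "kwargs": {
  "segments": "0,0,0,0.001,-0.004,0.06,0.055\n0,0,0,0.001,-0.004,0.122,0.055\n0,0,0,0.001,-0.004,0.122,0.055\n0,0,0,0.001,-0.004,0.122,0.03\n0,0,0,0.001,-0.004,0.122,0.03\n0,0,0,0.001,-0.004,0.122,0.03\n0,0,0,0.001,-0.004,0.122,0.03"
}}

```text
time_s: 12.38
eef_pos: [0.5732, -0.2883, 0.0737]
tcp_rot: [0.002, -0.073, 0.997, -0.001]
contact_force: [-1.3, 0.8, 7.1]
grip_width: 0.0357
gripper_force: 61.0
```

```bash
python3 -c "
from h import *
rep(W([.042,-.068,.24]))"
```

```text
offset [-0.1096  0.2904 -0.1666] eef [ 0.5732 -0.2883  0.0737] own [-0.0673 -0.3587  0.0737] t 12.375 w 0.03570173833118344
```

Request:
{"fn": "nudge_tcp", "kwargs": {
  "segments": "0,0,0,0,0,-0.06,0.03\n0,0,0,0,0,-0.12,0.03\n0,0,0,-0.02,0.04,-0.16,0.03\n0,0,0,-0.11,0.291,-0.165,0.03\n0,0,0,-0.11,0.291,-0.165,0.03\n0,0,0,-0.11,0.291,-0.165,0.03\n0,0,0,-0.11,0.291,-0.165,0.03\n0,0,0,-0.11,0.291,-0.165,0.03\n0,0,0,-0.11,0.291,-0.165,0.03\n0,0,0,-0.11,0.291,-0.165,0.03"
}}

```text
time_s: 13.62
eef_pos: [0.6379, 0.0132, 0.2361]
tcp_rot: [-0.0, -0.072, 0.997, -0.001]
contact_force: [0.2, -1.6, -1.2]
grip_width: 0.0357
gripper_force: 60.7
```

```bash
python3 -c "
from h import *
for p in pots():print(own(p).round(4))
rep(W([.042,-.068,.084]))"
```

```text
[ 0.0229 -0.3066 -0.0012]
[-0.1701 -0.4676 -0.0013]
[-0.1793 -0.3405 -0.0024]
offset [-0.0012  0.0024  0.1522] eef [0.6379 0.013  0.2362] own [ 0.0409 -0.0702  0.2362] t 13.725 w 0.03565338296508811
```

Request:
{"fn": "nudge_tcp", "kwargs": {
  "segments": "0,0,0,-0.001,0.001,0.06,0.03\n0,0,0,-0.001,0.001,0.11,0.03\n0,0,0,-0.001,0.001,0.14,0.03\n0,0,0,-0.001,0.001,0.151,0.03\n0,0,0,-0.001,0.001,0.151,0.03"
}}

```text
time_s: 14.35
eef_pos: [0.6395, 0.0161, 0.0858]
tcp_rot: [0.0, -0.072, 0.997, -0.0]
contact_force: [-0.5, 0.5, -1.1]
grip_width: 0.0359
gripper_force: 60.8
```

```bash
python3 -c "
from h import *
rep(W([.0228,-.3066,.073]))"
```

```text
offset [ 0.0196 -0.2393  0.0129] eef [0.6395 0.0161 0.0858] own [ 0.0429 -0.0674  0.0858] t 14.35 w 0.035868835270955995
```

Request:
{"fn": "nudge_tcp", "kwargs": {
  "segments": "0,0,0,0,0,0.001,0.055\n0,0,0,0,0,0.001,0.055\n0,0,0,0,0,-0.05,0.055\n0,0,0,0,0,-0.1,0.055\n0,0,0,0.02,-0.242,-0.11,0.055\n0,0,0,0.02,-0.242,-0.11,0.055\n0,0,0,0.02,-0.242,-0.11,0.055\n0,0,0,0.02,-0.242,-0.11,0.055\n0,0,0,0.02,-0.242,-0.11,0.055\n0,0,0,0.02,-0.242,-0.11,0.055\n0,0,0,0.02,-0.242,-0.11,0.055"
}}

```text
time_s: 15.72
eef_pos: [0.655, -0.2224, 0.1955]
tcp_rot: [0.0, -0.075, 0.997, 0.001]
contact_force: [0.3, 0.2, -0.5]
grip_width: 0.0553
gripper_force: 0.0
```

Run:
```python
from h import *
for p in pots():print(own(p).round(4))
rep(W([.0228,-.3066,.071]))
```

```text
[ 0.0419 -0.0662  0.0178]
[0.0419 0.     0.0176]
[0.0405 0.0707 0.0169]
[-0.1695 -0.4705 -0.004 ]
offset [ 0.0004 -0.0008  0.1245] eef [ 0.6549 -0.2228  0.1955] own [ 0.0232 -0.3059  0.1955] t 15.825 w 0.05503626123072181
```

Request:
{"fn": "nudge_tcp", "kwargs": {
  "segments": "0,0,0,0,-0.001,0.06,0.055\n0,0,0,0,-0.001,0.124,0.055\n0,0,0,0,-0.001,0.124,0.055\n0,0,0,0,-0.001,0.124,0.03\n0,0,0,0,-0.001,0.124,0.03\n0,0,0,0,-0.001,0.124,0.03\n0,0,0,0,-0.001,0.124,0.03"
}}

```text
time_s: 16.7
eef_pos: [0.6559, -0.2264, 0.0735]
tcp_rot: [0.001, -0.073, 0.997, -0.001]
contact_force: [0.2, 0.5, 4.6]
grip_width: 0.0356
gripper_force: 60.7
```

```bash
python3 -c "
from h import *
rep(W([-.042,-.068,.24]))"
```

```text
offset [ 0.0653  0.2413 -0.1671] eef [ 0.6559 -0.2264  0.0735] own [ 0.0236 -0.3096  0.0735] t 16.7 w 0.035602254500880885
```

Request:
{"fn": "nudge_tcp", "kwargs": {
  "segments": "0,0,0,0,0,-0.06,0.03\n0,0,0,0,0,-0.12,0.03\n0,0,0,0.01,0.04,-0.16,0.03\n0,0,0,0.065,0.242,-0.165,0.03\n0,0,0,0.065,0.242,-0.165,0.03\n0,0,0,0.065,0.242,-0.165,0.03\n0,0,0,0.065,0.242,-0.165,0.03\n0,0,0,0.065,0.242,-0.165,0.03\n0,0,0,0.065,0.242,-0.165,0.03"
}}

```text
time_s: 17.82
eef_pos: [0.5558, 0.0018, 0.2364]
tcp_rot: [0.0, -0.072, 0.997, -0.001]
contact_force: [-0.5, -0.1, -1.6]
grip_width: 0.0356
gripper_force: 60.6
```

```bash
python3 -c "
from h import *
w=cam('wrist');cv2.imwrite('pics/w3.png',w['img'][:,:,::-1])
for p in pots():print(own(p).round(4))
rep(W([-.042,-.068,.084]))"
```

```text
[-0.17   -0.4674 -0.0012]
[-0.1792 -0.3406 -0.0023]
offset [-0.0003  0.0012  0.152 ] eef [0.5555 0.0019 0.236 ] own [-0.0422 -0.0691  0.236 ] t 17.975 w 0.035896846014674834
```

View pics/w3.png

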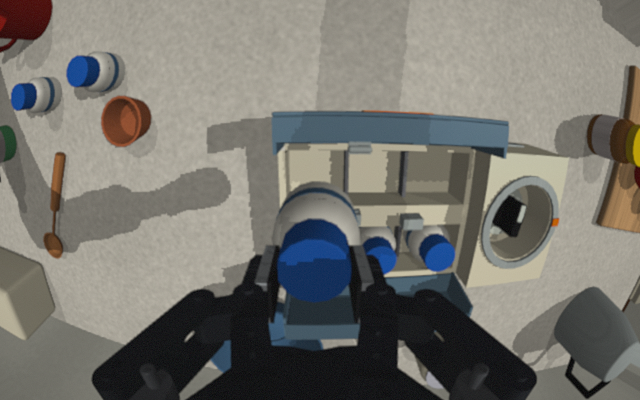

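The held pot is upright over the front pocket. The rear pots at (380,250) and (432,250) sit upright in theirs. Lowering now.

Request:
{"fn": "nudge_tcp", "kwargs": {
  "segments": "0,0,0,0,0.001,0.06,0.03\n0,0,0,0,0.001,0.11,0.03\n0,0,0,0,0.001,0.14,0.03\n0,0,0,0,0.001,0.151,0.03\n0,0,0,0,0.001,0.151,0.03"
}}

```text
time_s: 18.6
eef_pos: [0.5554, 0.0044, 0.0853]
tcp_rot: [-0.0, -0.073, 0.997, -0.0]
contact_force: [0.5, 0.2, -0.6]
grip_width: 0.0356
gripper_force: 60.5
```

```bash
python3 -c "
from h import *
rep(W([-.1793,-.3406,.073]))"
```

```text
offset [ 0.1368 -0.2743  0.0123] eef [0.5554 0.0044 0.0853] own [-0.042  -0.0666  0.0853] t 18.6 w 0.035563198861610815
```

Request:
{"fn": "nudge_tcp", "kwargs": {
  "segments": "0,0,0,0,0,0.001,0.055\n0,0,0,0,0,0.001,0.055\n0,0,0,0,0,-0.05,0.055\n0,0,0,0,0,-0.11,0.055\n0,0,0,0.137,-0.276,-0.11,0.055\n0,0,0,0.137,-0.276,-0.11,0.055\n0,0,0,0.137,-0.276,-0.11,0.055\n0,0,0,0.137,-0.276,-0.11,0.055\n0,0,0,0.137,-0.276,-0.11,0.055\n0,0,0,0.137,-0.276,-0.11,0.055\n0,0,0,0.137,-0.276,-0.11,0.055"
}}

```text
time_s: 19.98
eef_pos: [0.4599, -0.2877, 0.1958]
tcp_rot: [0.0, -0.073, 0.997, 0.0]
contact_force: [-1.1, 1.1, 0.2]
grip_width: 0.0551
gripper_force: 0.0
```

Run:
```python
from h import *
for p in pots():print(own(p).round(4))
rep(W([-.1793,-.3406,.071]))
```

```text
[ 0.042  -0.0661  0.0176]
[ 0.0423 -0.0003  0.0179]
[0.0408 0.0707 0.0175]
[-0.0422 -0.0632  0.0109]
[-0.1862 -0.3412 -0.0083]
offset [ 0.001  -0.0004  0.1246] eef [ 0.4605 -0.2863  0.1956] own [-0.1784 -0.3402  0.1956] t 20.075 w 0.05514270040569589
```

Request:
{"fn": "nudge_tcp", "kwargs": {
  "segments": "0,0,0,0.001,0,0.06,0.055\n0,0,0,0.001,0,0.124,0.055\n0,0,0,0.001,0,0.124,0.055\n0,0,0,0.001,0,0.124,0.03\n0,0,0,0.001,0,0.124,0.03\n0,0,0,0.001,0,0.124,0.03\n0,0,0,0.001,0,0.124,0.03"
}}

```text
time_s: 20.95
eef_pos: [0.4598, -0.2889, 0.0732]
tcp_rot: [0.001, -0.073, 0.997, -0.001]
contact_force: [-1.0, 1.2, 6.9]
grip_width: 0.036
gripper_force: 61.0
```

```bash
python3 -c "
from h import *
rep(W([-.042,0,.24]))"
```

```text
offset [-0.1377  0.3424 -0.1672] eef [ 0.4598 -0.2889  0.0732] own [-0.1795 -0.3427  0.0732] t 20.95 w 0.03599386216679464
```

Request:
{"fn": "nudge_tcp", "kwargs": {
  "segments": "0,0,0,0,0,-0.06,0.03\n0,0,0,0,0,-0.12,0.03\n0,0,0,-0.02,0.04,-0.16,0.03\n0,0,0,-0.137,0.343,-0.165,0.03\n0,0,0,-0.137,0.343,-0.165,0.03\n0,0,0,-0.137,0.343,-0.165,0.03\n0,0,0,-0.137,0.343,-0.165,0.03\n0,0,0,-0.137,0.343,-0.165,0.03\n0,0,0,-0.137,0.343,-0.165,0.03\n0,0,0,-0.137,0.343,-0.165,0.03\n0,0,0,-0.137,0.343,-0.165,0.03"
}}

```text
time_s: 22.32
eef_pos: [0.5439, 0.0687, 0.2361]
tcp_rot: [-0.0, -0.072, 0.997, -0.001]
contact_force: [0.0, -0.5, -1.9]
grip_width: 0.0359
gripper_force: 61.0
```

```bash
python3 -c "
from h import *
for p in pots():print(own(p).round(4))
rep(W([-.042,0,.084]))"
```

```text
unpaired [244.59183673 203.28571429] [0.569 0.093 0.061]
[ 0.0422 -0.0662  0.0182]
[-0.0426 -0.0638  0.0108]
[-0.17   -0.4675 -0.0013]
offset [-0.0019  0.0015  0.1522] eef [0.544  0.0687 0.2362] own [-0.0439 -0.0013  0.2362] t 22.425 w 0.03543631966977961
```

Request:
{"fn": "nudge_tcp", "kwargs": {
  "segments": "0,0,0,-0.002,0.001,0.06,0.03\n0,0,0,-0.002,0.001,0.11,0.03\n0,0,0,-0.002,0.001,0.14,0.03\n0,0,0,-0.002,0.001,0.151,0.03\n0,0,0,-0.002,0.001,0.151,0.03"
}}

```text
time_s: 23.05
eef_pos: [0.5464, 0.0717, 0.0855]
tcp_rot: [0.0, -0.072, 0.997, -0.0]
contact_force: [-0.7, -0.6, -2.6]
grip_width: 0.0358
gripper_force: 61.0
```

```bash
python3 -c "
from h import *
rep(W([-.17,-.4675,.073]))"
```

```text
offset [ 0.128  -0.4691  0.0126] eef [0.5464 0.0717 0.0855] own [-0.0411  0.0013  0.0855] t 23.05 w 0.03583247539381971
```

Request:
{"fn": "nudge_tcp", "kwargs": {
  "segments": "0,0,0,0,0,0.001,0.055\n0,0,0,0,0,0.001,0.055\n0,0,0,0,0,-0.05,0.055\n0,0,0,0,0,-0.11,0.055\n0,0,0,0.128,-0.47,-0.11,0.055\n0,0,0,0.128,-0.47,-0.11,0.055\n0,0,0,0.128,-0.47,-0.11,0.055\n0,0,0,0.128,-0.47,-0.11,0.055\n0,0,0,0.128,-0.47,-0.11,0.055\n0,0,0,0.128,-0.47,-0.11,0.055\n0,0,0,0.128,-0.47,-0.11,0.055\n0,0,0,0.128,-0.47,-0.11,0.055\n0,0,0,0.128,-0.47,-0.11,0.055\n0,0,0,0.128,-0.47,-0.11,0.055"
}}

```text
time_s: 24.8
eef_pos: [0.4882, -0.4107, 0.1957]
tcp_rot: [0.0, -0.073, 0.997, 0.0]
contact_force: [1.1, 1.0, 0.0]
grip_width: 0.0551
gripper_force: 0.0
```

Run:
```python
from h import *
for p in pots():print(own(p).round(4))
T=cam('top');S=cam('scene');print('mug',atz(T,(456,253),.06),atz(S,(245,150),.06))
rep(W([-.17,-.4675,.071]))
```

```text
[ 0.0421 -0.0663  0.0178]
[0.0424 0.     0.0181]
[0.0407 0.0708 0.017 ]
[-0.0426 -0.0635  0.0104]
[-0.0397  0.0032  0.0111]
[-0.1741 -0.4676 -0.0052]
mug [ 0.36203432 -0.47143274  0.06      ] [ 0.3752194  -0.45906642  0.06      ]
offset [ 0.0016 -0.0013  0.1246] eef [ 0.4888 -0.4095  0.1956] own [-0.1685 -0.4662  0.1956] t 25.0 w 0.05484544019483819
```

Request:
{"fn": "nudge_tcp", "kwargs": {
  "segments": "0,0,0,0.001,-0.001,0.06,0.055\n0,0,0,0.001,-0.001,0.124,0.055\n0,0,0,0.001,-0.001,0.124,0.055\n0,0,0,0.001,-0.001,0.124,0.03\n0,0,0,0.001,-0.001,0.124,0.03\n0,0,0,0.001,-0.001,0.124,0.03\n0,0,0,0.001,-0.001,0.124,0.03"
}}

```text
time_s: 25.88
eef_pos: [0.4881, -0.4133, 0.0734]
tcp_rot: [0.001, -0.073, 0.997, -0.001]
contact_force: [-0.7, 1.2, 6.0]
grip_width: 0.0357
gripper_force: 60.7
```

```bash
python3 -c "
from h import *
rep(W([-.042,.068,.24]))"
```

```text
offset [-0.1277  0.5376 -0.1676] eef [ 0.4881 -0.4133  0.0734] own [-0.1697 -0.4699  0.0734] t 25.875 w 0.03573489386901999
```

Request:
{"fn": "nudge_tcp", "kwargs": {
  "segments": "0,0,0,0,0,-0.06,0.03\n0,0,0,0,0,-0.12,0.03\n0,0,0,-0.02,0.04,-0.16,0.03\n0,0,0,-0.128,0.538,-0.165,0.03\n0,0,0,-0.128,0.538,-0.165,0.03\n0,0,0,-0.128,0.538,-0.165,0.03\n0,0,0,-0.128,0.538,-0.165,0.03\n0,0,0,-0.128,0.538,-0.165,0.03\n0,0,0,-0.128,0.538,-0.165,0.03\n0,0,0,-0.128,0.538,-0.165,0.03\n0,0,0,-0.128,0.538,-0.165,0.03\n0,0,0,-0.128,0.538,-0.165,0.03\n0,0,0,-0.128,0.538,-0.165,0.03\n0,0,0,-0.128,0.538,-0.165,0.03"
}}

```text
time_s: 27.62
eef_pos: [0.5354, 0.1362, 0.2362]
tcp_rot: [-0.0, -0.072, 0.997, -0.001]
contact_force: [0.6, -0.6, -1.7]
grip_width: 0.036
gripper_force: 60.6
```

```bash
python3 -c "
from h import *
rep(W([-.042,.068,.084]))"
```

```text
offset [-0.0006  0.0015  0.1522] eef [0.5354 0.1362 0.2362] own [-0.0425  0.0667  0.2362] t 27.625 w 0.0359551452105698
```

Request:
{"fn": "nudge_tcp", "kwargs": {
  "segments": "0,0,0,-0.001,0.001,0.06,0.03\n0,0,0,-0.001,0.001,0.11,0.03\n0,0,0,-0.001,0.001,0.14,0.03\n0,0,0,-0.001,0.001,0.151,0.03\n0,0,0,-0.001,0.001,0.151,0.03\n0,0,0,-0.001,0.001,0.152,0.055\n0,0,0,-0.001,0.001,0.152,0.055\n0,0,0,-0.001,0.001,0.1,0.055\n0,0,0,-0.001,0.001,0.04,0.055\n0,0,0,0.15,-0.2,0,0.02\n0,0,0,0.15,-0.2,0,0.0\n0,0,0,0.15,-0.2,0,0.0\n0,0,0,0.15,-0.2,0,0.0\n0,0,0,0.15,-0.2,0,0.0"
}}

```text
time_s: 29.38
eef_pos: [0.4148, -0.0856, 0.2382]
tcp_rot: [0.001, -0.069, 0.998, -0.001]
contact_force: [0.8, -0.5, 0.3]
grip_width: -0.0004
gripper_force: 0.0
```

Run:
```python
from h import *
for p in pots():print(own(p).round(4))
S=cam('scene');T=cam('top')
i=cv2.resize(S['img'][170:270,325:460],None,fx=4,fy=4,interpolation=cv2.INTER_CUBIC)
j=cv2.resize(T['img'][140:250,155:305],None,fx=3.6,fy=3.6,interpolation=cv2.INTER_CUBIC)
k=np.zeros((800,540,3),np.uint8);k[:400,:540]=i;k[400:796,:540]=j[:396,:540];k=np.hstack([k[:400],0*k[:400,:0]])
cv2.imwrite('pics/chk.png',np.vstack([i[:300],j[:300]])[:,:,::-1] if i.shape[1]==j.shape[1] else i[:,:,::-1]);print(i.shape,j.shape)
rep(W([0,0,.2]))
```

```text
[ 0.0421 -0.0661  0.0176]
[ 0.0423 -0.0003  0.0178]
[0.0409 0.0707 0.0176]
[-0.0397  0.0034  0.0113]
[-0.0393  0.0722  0.0114]
(400, 540, 3) (396, 540, 3)
offset [-0.1914  0.1297  0.0372] eef [ 0.417  -0.0801  0.2369] own [-0.1913 -0.1299  0.2369] t 29.575 w -0.0003583588376929662
```

View pics/chk.png

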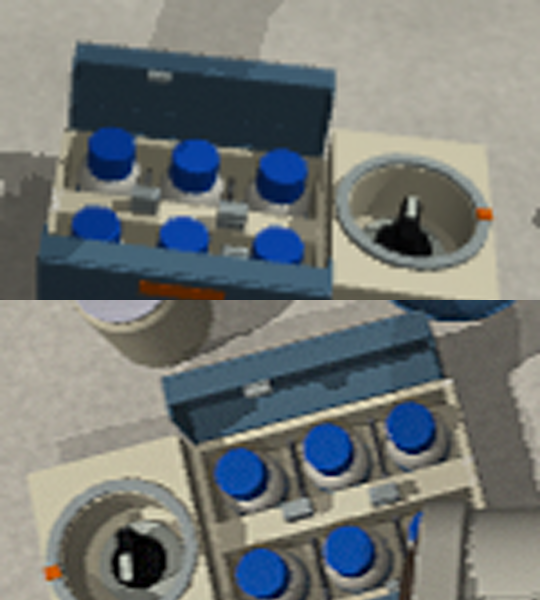

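All six pots are in the pockets: rear at about (110,150), (195,165), (282,175), front at (95,228), (185,238), (277,245). Their low rims are hidden by the hood, which explains the z reading of about 17 mm in the rear row. Next I'll shut the front hood by pushing with the closed fingers from its front side.

Request:
{"fn": "nudge_tcp", "kwargs": {
  "segments": "0,0,0,0.02,0.065,0,0\n0,0,0,0.02,0.13,0.02,0\n0,0,0,0.01,0.13,0.07,0\n0,0,0,0,0.13,0.115,0\n0,0,0,0,0.13,0.115,0\n0,0,0,-0.025,0.13,0.115,0\n0,0,0,-0.05,0.13,0.115,0\n0,0,0,-0.075,0.13,0.115,0\n0,0,0,-0.095,0.13,0.112,0\n0,0,0,-0.095,0.13,0.112,0"
}}

```text
time_s: 30.82
eef_pos: [0.4934, 0.0625, 0.1265]
tcp_rot: [0.002, -0.073, 0.997, 0.0]
contact_force: [0.3, 0.8, -0.3]
grip_width: -0.0
gripper_force: 0.0
```

Run:
```python
from h import *
rep(W([-.03,0,.136]))
T=cam('top');S=cam('scene')
cv2.imwrite('pics/hood1.png',np.hstack([cv2.resize(T['img'][120:270,150:320],None,fx=2.3,fy=2.3),cv2.resize(S['img'][130:280,310:480],None,fx=2.3,fy=2.3)])[:,:,::-1])
```

```text
offset [-0.0649  0.     -0.0092] eef [0.4934 0.0625 0.1265] own [-0.0949 -0.      0.1265] t 30.825 w -3.4726699886689354e-05
```

View pics/hood1.png

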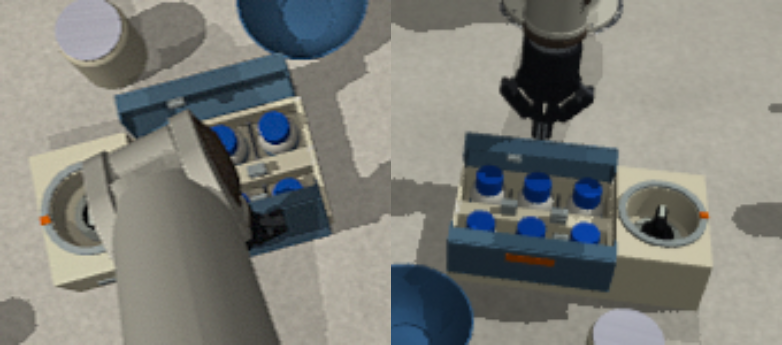

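The front hood is swinging up ahead of the fingers. I'll carry it over and press it down.

Request:
{"fn": "nudge_tcp", "kwargs": {
  "segments": "0,0,0,-0.02,0,-0.008,0\n0,0,0,-0.04,0,-0.011,0\n0,0,0,-0.06,0,-0.008,0\n0,0,0,-0.065,0,0,0\n0,0,0,-0.065,0,0.008,0\n0,0,0,-0.065,0,0.014,0\n0,0,0,-0.065,0,0.019,0"
}}

```text
time_s: 31.8
eef_pos: [0.5566, 0.071, 0.1062]
tcp_rot: [0.002, -0.073, 0.997, 0.0]
contact_force: [0.7, -1.2, 0.3]
grip_width: -0.0001
gripper_force: 0.1
```

Request:
{"fn": "nudge_tcp", "kwargs": {
  "segments": "0,0,0,0,0,0.002,0\n0,0,0,0,0,0.004,0\n0,0,0,0,0,0.005,0\n0,0,0,0,0,0.005,0"
}}

```text
time_s: 32.3
eef_pos: [0.5567, 0.0711, 0.1055]
tcp_rot: [0.002, -0.073, 0.997, -0.001]
contact_force: [-10.0, -1.8, 41.1]
grip_width: -0.0003
gripper_force: 20.9
```

Request:
{"fn": "nudge_tcp", "kwargs": {
  "segments": "0,0,0,0,0,-0.05,0\n0,0,0,0,0,-0.1,0\n0,0,0,0,0,-0.1,0"
}}

```text
time_s: 32.67
eef_pos: [0.5565, 0.0711, 0.2036]
tcp_rot: [0.003, -0.073, 0.997, -0.0]
contact_force: [0.2, 0.4, -0.6]
grip_width: 0.0002
gripper_force: 0.0
```

Run:
```python
from h import *
T=cam('top');S=cam('scene')
print('tin',own(atz(T,(189,131),.11)).round(3),own(atz(S,(412,277),.11)).round(3),'bowl',own(atz(T,(281,115),.07)).round(3),own(atz(S,(316,268),.07)).round(3))
rep(W([.17,-.02,.122]))
```

```text
tin [0.215 0.116 0.11 ] [0.217 0.12  0.11 ] bowl [ 0.211 -0.144  0.07 ] [ 0.203 -0.138  0.07 ]
offset [-0.2039 -0.0187  0.0775] eef [0.554  0.0703 0.1998] own [-0.0338 -0.0011  0.1998] t 32.775 w -0.00026275203523389723
```

Request:
{"fn": "nudge_tcp", "kwargs": {
  "segments": "0,0,0,-0.204,-0.019,0,0\n0,0,0,-0.204,-0.019,0,0\n0,0,0,-0.204,-0.019,0,0\n0,0,0,-0.204,-0.019,0,0\n0,0,0,-0.204,-0.019,0,0\n0,0,0,-0.204,-0.019,0.05,0\n0,0,0,-0.204,-0.019,0.078,0\n0,0,0,-0.204,-0.019,0.078,0\n0,0,0,-0.18,-0.019,0.078,0\n0,0,0,-0.155,-0.019,0.078,0\n0,0,0,-0.13,-0.019,0.076,0\n0,0,0,-0.13,-0.019,0.076,0"
}}

```text
time_s: 34.28
eef_pos: [0.6861, 0.0707, 0.1267]
tcp_rot: [0.001, -0.073, 0.997, -0.0]
contact_force: [0.9, -0.8, -0.2]
grip_width: 0.0
gripper_force: 0.0
```

Run:
```python
from h import *
rep(W([.03,0,.106]))
T=cam('top');S=cam('scene')
cv2.imwrite('pics/hood2.png',np.hstack([cv2.resize(T['img'][120:270,150:320],None,fx=2.3,fy=2.3),cv2.resize(S['img'][130:280,310:480],None,fx=2.3,fy=2.3)])[:,:,::-1])
```

```text
offset [0.067  0.0201 0.0206] eef [0.6861 0.0707 0.1267] own [ 0.097  -0.0201  0.1267] t 34.275 w 2.8424066507926646e-05
```

View pics/hood2.png

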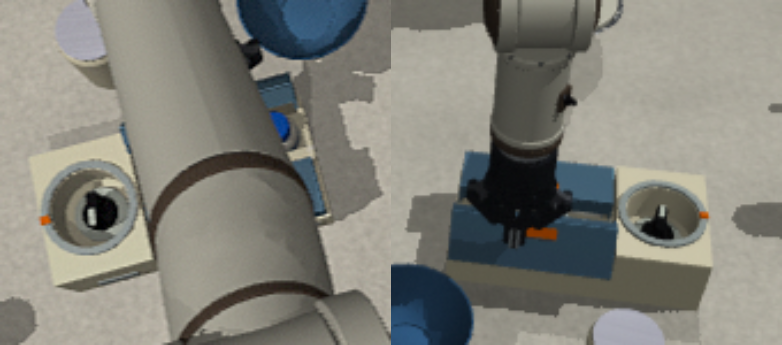

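The front hood lies shut and the fingers are behind the rear hood, which is coming up. Bringing it over and down.

Request:
{"fn": "nudge_tcp", "kwargs": {
  "segments": "0,0,0,0.02,0,-0.008,0\n0,0,0,0.042,0,-0.011,0\n0,0,0,0.062,0,-0.008,0\n0,0,0,0.067,0,0,0\n0,0,0,0.067,0,0.008,0\n0,0,0,0.067,0,0.014,0\n0,0,0,0.067,0,0.019,0\n0,0,0,0.067,0,0.021,0"
}}

```text
time_s: 35.38
eef_pos: [0.6208, 0.0612, 0.1057]
tcp_rot: [-0.0, -0.073, 0.997, -0.0]
contact_force: [-14.6, -3.0, 34.1]
grip_width: 0.0
gripper_force: 17.0
```

Request:
{"fn": "nudge_tcp", "kwargs": {
  "segments": "0,0,0,0,0,0.001,0\n0,0,0,0,0,0.002,0\n0,0,0,0,0,0.002,0"
}}

```text
time_s: 35.75
eef_pos: [0.6209, 0.0613, 0.1057]
tcp_rot: [-0.0, -0.073, 0.997, -0.001]
contact_force: [-15.7, -2.4, 36.5]
grip_width: 0.0001
gripper_force: 18.2
```

Request:
{"fn": "nudge_tcp", "kwargs": {
  "segments": "0,0,0,0,0,-0.05,0\n0,0,0,0,0,-0.1,0\n0,0,0,-0.04,0.18,-0.12,0.05\n0,0,0,-0.04,0.18,-0.12,0.05\n0,0,0,-0.04,0.18,-0.12,0.05\n0,0,0,-0.04,0.18,-0.12,0.05\n0,0,0,-0.04,0.18,-0.12,0.05"
}}

```text
time_s: 36.62
eef_pos: [0.6342, 0.2451, 0.2203]
tcp_rot: [-0.0, -0.073, 0.997, -0.0]
contact_force: [-0.1, -0.3, -0.1]
grip_width: 0.0501
gripper_force: 0.0
```

Run:
```python
from h import *
rep(W([0,.166,.079]))
S=cam('scene');w=cam('wrist');np.savez('w4.npz',**{k:w[k] for k in('R','t','f','cx','cy')})
cv2.imwrite('pics/w4.png',np.hstack([cv2.resize(w['img'][60:260,160:460],None,fx=1.6,fy=1.6),cv2.resize(S['img'][150:275,320:480],None,fx=1.95,fy=2.56)])[:,:,::-1])
```

```text
offset [0.0711 0.006  0.1413] eef [0.6342 0.2451 0.2203] own [0.0712 0.16   0.2203] t 36.625 w 0.05010164779515049
```

View pics/w4.png

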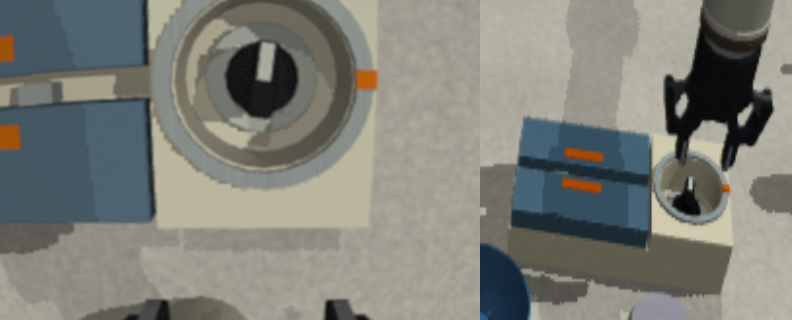

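Both hoods look flat and shut. The stripe runs from (264,80) to (268,43) in the crop and the mark is at (367,80). I'll work out the bearings from those.

Run:
```python
from h import *
z=np.load('w4.npz');w={k:z[k] for k in z.files};w['n']='wrist'
u=lambda x,y:((x+.5)/1.6-.5+160,(y+.5)/1.6-.5+60)
a,b=atz(w,u(264,81),.086),atz(w,u(267.5,42),.086);m=atz(w,u(367,80),.097);c=atz(w,u(262,82),.092)
for n,p in zip('abmc',(a,b,m,c)):print(n,own(p).round(4))
A=lambda d:np.degrees(np.arctan2(d[1],d[0]))
oa,ob,om=own(a),own(b),own(m);D=np.array([0,.166,0])
print('stripe dir own',A(ob-oa),'from axis',A(ob-D),'mark',A(om-D),'world',np.degrees(Q[2]))
print('expected px axis',proj(w,W([0,.166,.086])))
```

```text
a [0.0008 0.1673 0.086 ]
b [-0.0199  0.169   0.086 ]
m [-0.0015  0.2195  0.097 ]
c [0.001 0.166 0.092]
stripe dir own 175.09671422488103 from axis 171.34272194940922 mark 91.62129424817016 world 8.422479588423101
expected px axis [[323.31330011 109.52357065]]
```

Request:
{"fn": "nudge_tcp", "kwargs": {
  "segments": "0,0,0.087,0.071,0.006,0,0.05\n0,0,0.087,0.071,0.006,0,0.03\n0,0,0.087,0.071,0.006,0,0.03\n0,0,0.087,0.071,0.006,0,0.03"
}}

```text
time_s: 37.22
eef_pos: [0.5649, 0.2397, 0.2221]
tcp_rot: [0.001, -0.028, 1.0, 0.0]
contact_force: [0.1, 0.6, 0.7]
grip_width: 0.0299
gripper_force: 0.0
```

Run:
```python
from h import *
rep(W([0,.166,.077]));print(manip.observe()['joint_pos'])
```

```text
offset [0.0023 0.001  0.1451] eef [0.5649 0.2397 0.2221] own [0.0018 0.1648 0.2221] t 37.225 w 0.029884786311846125
[-0.13347538  0.45512808 -0.41338385  1.67242253  0.20533169  1.05455053
  1.01697785]
```

Joint 7 would end close to its limit, so I'll take the half-turned grasp instead.

Request:
{"fn": "nudge_tcp", "kwargs": {
  "segments": "0,0,-1.57,0.001,0,0,0.03\n0,0,-1.57,0.001,0,0,0.03\n0,0,-1.57,0.001,0,0,0.03\n0,0,-1.57,0.001,0,0,0.03\n0,0,-1.57,0.001,0,0,0.03\n0,0,-1.57,0.001,0,0,0.03\n0,0,-1.57,0.001,0,0,0.03\n0,0,-1.57,0.001,0,0,0.03\n0,0,-1.57,0.001,0,0,0.03\n0,0,-3.14,0.001,0,0,0.03\n0,0,-3.14,0.001,0,0,0.03\n0,0,-3.14,0.001,0,0,0.03\n0,0,-3.14,0.001,0,0,0.03\n0,0,-3.14,0.001,0,0,0.03\n0,0,-3.14,0.001,0,0,0.03\n0,0,-3.14,0.001,0,0,0.03\n0,0,-3.14,0.001,0,0,0.03\n0,0,-3.14,0.001,0,0,0.03\n0,0,-3.14,0.001,0,0,0.03"
}}

```text
time_s: 39.6
eef_pos: [0.4327, 0.3033, 0.1228]
tcp_rot: [0.006, 0.978, -0.168, 0.123]
contact_force: [0.3, 0.7, -0.3]
grip_width: 0.0298
gripper_force: 0.0
```

Run:
```python
from h import *
rep(W([0,.166,.077]));print(manip.observe()['joint_pos'])
R=Rn.from_quat(np.roll(manip.observe()['tcp_rot'],-1)).as_matrix();print('y dir own',np.degrees(np.arctan2(R[1,1],R[0,1])-Q[2]))
```

```text
offset [0.1283 0.0174 0.0789] eef [0.4327 0.3033 0.1228] own [-0.1196  0.2471  0.1228] t 39.6 w 0.02983093829373146
[ 0.24914364  1.07008637 -1.53274367  2.06802518  1.36711544  1.41219938
  2.57214997]
y dir own -117.74113056457855
```

The sign was opposite to what I assumed: q7 rose to its limit and the arm strayed without touching anything. I'll lift and turn back.

Create back.py:
```python
from h import *
o=manip.observe();R=Rn.from_quat(np.roll(o['tcp_rot'],-1))
def goal(ang,X):
    a=np.radians(ang)+Q[2];y=np.array([np.cos(a),np.sin(a),0]);z=np.array([0,0,-1.]);G=Rn.from_matrix(np.c_[np.cross(y,z),y,z])
    print('rotvec',(R.inv()*G).as_rotvec().round(4),'off',tool(X).round(4))
if __name__=='__main__':
    goal(85,W([0,.166,.22]));print(o['time_s'],o['joint_pos'].round(3) if hasattr(o['joint_pos'],'round') else o['joint_pos'],own(o['eef_pos']).round(4))
    print('up 0.08 in tool',R.inv().apply([0,0,.08]).round(4))
```

```bash
python3 back.py
```

```text
rotvec [-0.344  -0.028   2.7224] off [ 0.163   0.0133 -0.0598]
39.6 [ 0.249  1.07  -1.533  2.068  1.367  1.412  2.572] [-0.1196  0.2471  0.1228]
up 0.08 in tool [ 0.0194 -0.0023 -0.0776]
```

Request:
{"fn": "nudge_tcp", "kwargs": {
  "segments": "0,0,0.15,0.01,0,-0.04,0.03\n0,0,0.3,0.02,-0.002,-0.07,0.03\n0,0,0.4,0.02,-0.002,-0.078,0.03"
}}

```text
time_s: 39.98
eef_pos: [0.4348, 0.3038, 0.2065]
tcp_rot: [-0.02, 0.924, -0.362, 0.123]
contact_force: [-0.7, -0.6, -0.6]
grip_width: 0.0304
gripper_force: 0.0
```

```bash
python3 back.py
```

```text
rotvec [-0.3135  0.0419  2.3191] off [ 0.136  -0.0403  0.0212]
39.975 [ 0.301  0.799 -1.533  2.006  1.109  1.307  2.324] [-0.1175  0.2472  0.2065]
up 0.08 in tool [ 0.017  -0.0101 -0.0775]
```

Request:
{"fn": "nudge_tcp", "kwargs": {
  "segments": "-0.313,0.042,2.319,0.136,-0.04,0.021,0.03\n-0.313,0.042,2.319,0.136,-0.04,0.021,0.03\n-0.313,0.042,2.319,0.136,-0.04,0.021,0.03\n-0.313,0.042,2.319,0.136,-0.04,0.021,0.03\n-0.313,0.042,2.319,0.136,-0.04,0.021,0.03\n-0.313,0.042,2.319,0.136,-0.04,0.021,0.03\n-0.313,0.042,2.319,0.136,-0.04,0.021,0.03\n-0.313,0.042,2.319,0.136,-0.04,0.021,0.03\n-0.313,0.042,2.319,0.136,-0.04,0.021,0.03\n-0.313,0.042,2.319,0.136,-0.04,0.021,0.03\n-0.313,0.042,2.319,0.136,-0.04,0.021,0.03\n-0.313,0.042,2.319,0.136,-0.04,0.021,0.03\n-0.313,0.042,2.319,0.136,-0.04,0.021,0.03\n-0.313,0.042,2.319,0.136,-0.04,0.021,0.03\n-0.313,0.042,2.319,0.136,-0.04,0.021,0.03\n-0.313,0.042,2.319,0.136,-0.04,0.021,0.03"
}}

```text
time_s: 41.98
eef_pos: [0.5606, 0.2406, 0.2175]
tcp_rot: [-0.001, -0.034, 0.999, -0.002]
contact_force: [-0.2, 0.6, 0.1]
grip_width: 0.0301
gripper_force: 0.0
```

```bash
python3 back.py
```

```text
rotvec [-0.0039 -0.0028  0.0088] off [-0.0022 -0.0002 -0.0025]
41.975 [ 0.316  0.704 -1.133  1.665  0.675  1.223  0.666] [-0.0022  0.1663  0.2175]
up 0.08 in tool [ 0.0002 -0.0003 -0.08  ]
```

Request:
{"fn": "nudge_tcp", "kwargs": {
  "segments": "0,0,0.009,-0.002,0,0.06,0.03\n0,0,0.009,-0.002,0,0.11,0.03\n0,0,0.009,-0.002,0,0.14,0.03\n0,0,0.009,-0.002,0,0.14,0.03\n0,0,0.009,-0.002,0,0.14,0.005\n0,0,0.009,-0.002,0,0.14,0.005\n0,0,0.009,-0.002,0,0.14,0.005"
}}

```text
time_s: 42.85
eef_pos: [0.5624, 0.2416, 0.0789]
tcp_rot: [-0.0, -0.03, 1.0, -0.001]
contact_force: [-0.9, 3.5, -1.6]
grip_width: 0.013
gripper_force: 61.7
```

```bash
python3 back.py
```

```text
rotvec [-0.0019 -0.0009 -0.0002] off [-0.0003 -0.0013 -0.1411]
42.85 [ 0.233  0.854 -0.989  1.751  0.834  1.02   0.554] [-0.0003  0.167   0.0789]
up 0.08 in tool [ 0.0001 -0.0002 -0.08  ]
```

The bar is gripped (13 mm opening). Turning clockwise now.

Request:
{"fn": "nudge_tcp", "kwargs": {
  "segments": "0,0,0.18,0,0,0,0.005\n0,0,0.36,0,0,0,0.005\n0,0,0.54,0,0,0,0.005\n0,0,0.72,0,0,0,0.005\n0,0,0.9,0,0,0,0.005\n0,0,1.08,0,0,0,0.005\n0,0,1.26,0,0,0,0.005\n0,0,1.45,0,0,0,0.005\n0,0,1.45,0,0,0,0.005\n0,0,1.45,0,0,0,0.005\n0,0,1.45,0,0,0,0.03\n0,0,1.45,0,0,0,0.03\n0,0,1.45,0,0,-0.06,0.03\n0,0,1.45,0,0,-0.12,0.03\n0,0,1.45,0,0,-0.15,0.03"
}}

```text
time_s: 44.72
eef_pos: [0.564, 0.2405, 0.231]
tcp_rot: [0.002, 0.641, 0.768, -0.001]
contact_force: [-0.3, -0.2, -0.9]
grip_width: 0.0299
gripper_force: 0.0
```

```bash
python3 back.py
```

```text
rotvec [-0.0021  0.0039 -1.4513] off [ 0.0004 -0.0011  0.011 ]
44.725 [ 0.136  0.54  -0.808  1.653  0.427  1.134 -0.607] [0.0011 0.1657 0.231 ]
up 0.08 in tool [-0.0003  0.0001 -0.08  ]
```

Request:
{"fn": "nudge_tcp", "kwargs": {
  "segments": "0,0,0,0.06,0,-0.03,0.03\n0,0,0,0.12,0,-0.06,0.03\n0,0,0,0.12,0,-0.06,0.03\n0,0,0,0.12,0,-0.06,0.03"
}}

```text
time_s: 45.22
eef_pos: [0.5413, 0.3588, 0.2868]
tcp_rot: [0.001, 0.64, 0.768, -0.003]
contact_force: [-0.4, -1.1, 0.0]
grip_width: 0.0296
gripper_force: 0.0
```

Run:
```python
from h import *
S=cam('scene');T=cam('top');w=cam('wrist')
A=cv2.resize(S['img'][160:265,330:460],(400,323),interpolation=2);B=cv2.resize(T['img'][145:250,155:285],(400,323),interpolation=2)
cv2.imwrite('pics/fin.png',np.hstack([A,B])[:,:,::-1])
cv2.imwrite('pics/finw.png',w['img'][:,:,::-1])
print(own(manip.observe()['eef_pos']),proj(w,W([0,.166,.086])),proj(w,W([0,.218,.097])))
```

```text
[-0.0035386   0.28328581  0.285615  ] [[313.99070076 265.32003632]] [[315.36653658 231.07179422]]
```

View pics/fin.png

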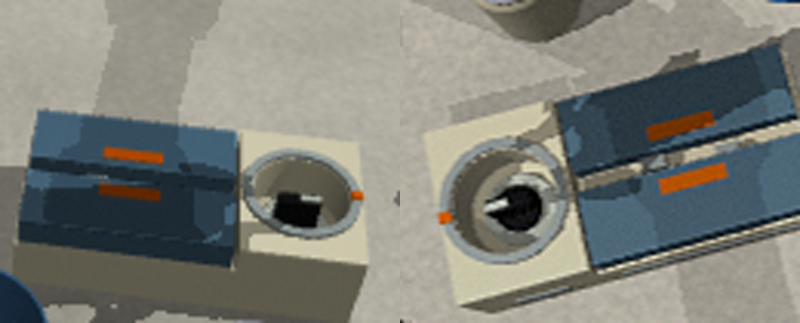

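Both hoods are flat. In the top half the stripe runs from (510,203) to (487,208), towards the mark at (445,217). I'll check the bearing and the height of the press pads numerically.

Run:
```python
from h import *
S=cam('scene');T=cam('top')
def blobs(c,lo,hi,box,amin=4):
    x0,y0,x1,y1=box;h=cv2.cvtColor(c['img'][y0:y1,x0:x1],cv2.COLOR_RGB2HSV);n,l,s,ce=cv2.connectedComponentsWithStats(cv2.inRange(h,lo,hi))
    return [(ce[i]+[x0,y0],s[i,4]) for i in range(1,n) if s[i,4]>=amin]
o=((5,180,90),(18,255,255))
a=blobs(S,*o,(330,160,460,265));b=blobs(T,*o,(155,145,285,250))
for p,n in b:
    X,e,_=min((tri([ray(S,q),ray(T,p)])+(0,) for q,_ in a),key=lambda r:r[1]);print(own(X).round(4),round(e,4),n)
    X2=own(X)
    if X2[1]>.1: m=X2
k=400/130
u=lambda x,y,c,r:((x-c+.5)/k-.5+(155 if c else 330),(y+.5)/k-.5+r)
for s,c in(((510,203),(487,208)),): 
    p=[own(atz(T,u(*v,400,145),.086)) for v in s];print('stripe top',p,np.degrees(np.arctan2(*(p[1]-p[0])[1::-1])))
s=[own(atz(S,u(*v,0,160),.086)) for v in((292,199),(322,199))];print('stripe scene',s,np.degrees(np.arctan2(*(s[1]-s[0])[1::-1])))
print('mark',np.degrees(np.arctan2(m[1]-.166,m[0])))
```

```text
[0.0255 0.0016 0.0905] 0.0011 97
[-0.0247  0.0014  0.0904] 0.0009 98
[-0.0023  0.2197  0.0948] 0.0005 13Traceback (most recent call last):
  File "<stdin>", line 15, in <module>
TypeError: Value after * must be an iterable, not int
```

View pics/finw.png

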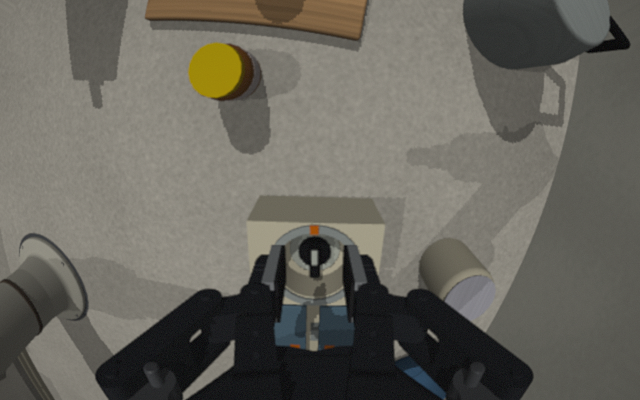

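The pads are at 90.5 mm and own x ±25 mm, so both hoods are shut. In the wrist view the stripe (315,250–275) lines up with the mark at (314,230). One last bearing check on the stripe.

Run:
```python
from h import *
A=lambda d:np.degrees(np.arctan2(d[1],d[0]))
for n,z,box in(('wrist',.086,(300,235,330,285)),('top',.086,(175,200,205,225))):
    c=cam(n);ax=proj(c,W([0,.166,z]))[0];x0,y0,x1,y1=box
    g=c['img'][y0:y1,x0:x1].min(2);k=(g>140).astype(np.uint8)
    nn,l,s,ce=cv2.connectedComponentsWithStats(k)
    for i in range(1,nn):
        if s[i,4]<8:continue
        ys,xs=np.where(l==i);P=np.array([own(atz(c,(x+x0,y+y0),z))[:2] for x,y in zip(xs,ys)]);m=P.mean(0)
        v=np.linalg.svd(P-m)[2][0];v*=np.sign(v[1]);print(n,s[i,4],m.round(4),'pca',A(v).round(1),'from axis',A(m-[0,.166]).round(1),np.ptp(P@v).round(3))
    h=cv2.cvtColor(c['img'],cv2.COLOR_RGB2HSV);mm=cv2.inRange(h,(5,180,90),(18,255,255));nn,l,s,ce=cv2.connectedComponentsWithStats(mm);e=proj(c,W([0,.218,.097]))[0]
    j=min(range(1,nn),key=lambda j:np.linalg.norm(ce[j]-e));M=own(atz(c,ce[j],.097));print('mark',M.round(4),A(M[:2]-[0,.166]).round(1))
```

```text
mark [-0.0016  0.2198  0.097 ] 91.7
top 53 [0.0145 0.1398] pca 74.7 from axis -61.0 0.038
top 16 [-0.0009  0.1769] pca 94.0 from axis 94.9 0.02
top 52 [-0.0317  0.138 ] pca 147.3 from axis -138.6 0.038
mark [-0.0029  0.2184  0.097 ] 93.2
```

```bash
python3 -c "
from plant import manip
print(manip.close_job())"
```

```text
the job is handed in; nothing more can be done
None
```

I handed the job in with all six pots upright in pockets, both hoods pressed shut, and the dial pointer within about 2° of the orange mark; no verdict came back from the hand-in.

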